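# Set the two-dial code on the yellow lock case

### The job

Set the code on the yellow lock case, one dial at a time: first turn its red dial until the pointer (the end with the white line) stands on that dial's green dot, then turn its blue dial until its pointer stands on its green dot. Then let go. Do not touch the similar grey case.

Things in the scene. Friction and masses are not known exactly. Their poses are not given: they have to be found in the camera images.
- yellow_case: Flat yellow case fixed on the bench, 140 (x) x 260 (y) x 60 mm. On its lid a red dial (left) and a blue dial (right), each on a white scale plate (radius 44 mm, top at z 63 mm) with black ticks and one green dot. Origin: centre of the underside. z up; +x from the hasp and wire handle side (towards the robot) to the hinges; +y left. Yaw up to 0.3 rad.
- red_dial (a joint): rad, 0 = pointer on its green dot, + = anticlockwise from above; starts 0.6 to 1.3, so turn it clockwise. Axis at case (0, +0.060). Red bar grip through the axis, 46 long, 14 thick, z 72 to 110 mm, grip near z 97; round foot below it (radius 24). White line marks the pointer end, which points +0.524 rad + joint value from case +x. Green dot: 12 mm, 36 mm off the axis. Light friction (0.06 N m), no clicks, stays put.
- blue_dial (a joint): rad, 0 = pointer on its green dot, + = anticlockwise from above; starts -1.3 to -0.6, so turn it anticlockwise. Axis at case (0, -0.060). Blue bar grip through the axis, 46 long, 14 thick, z 72 to 110 mm, grip near z 97; round foot below it (radius 24). White line marks the pointer end, which points -0.524 rad + joint value from case +x. Green dot: 12 mm, 36 mm off the axis. Light friction (0.06 N m), no clicks, stays put.
- grey_case: A second case of the same make and size with the same dials, but painted grey; fixed on the bench beside the yellow one. Leave it alone. Origin: centre of the underside; axes as for the yellow case.

How it is judged:
On the way, in this order (a step that is already met when the one before it is completed fails the run):
1. the red dial of the yellow case is set on its green dot while the blue dial is not yet set (value of joint red_dial between -0.2 and 0.2 rad and value of joint blue_dial below -0.4 rad), for 0.2 s.
2. then the blue dial is set on its green dot, the red one still on its own (value of joint red_dial between -0.2 and 0.2 rad and value of joint blue_dial between -0.2 and 0.2 rad), for 0.2 s.
At the end, for the whole second after the job is handed in: Both dials of the yellow case are at rest with their pointers on their green dots, each within 0.2 rad (about 11 degrees) (all of step 2 and velocity of joint red_dial between -0.1 and 0.1 rad/s and velocity of joint blue_dial between -0.1 and 0.1 rad/s); the robot touches nothing.
It fails at once if the grey case or its dials are touched with more than 2 N (contact force between grey_case and anything else above 2 N).
It also fails if it takes over 42 s, if anything falls off the work surface, if the arm or the gripper's body presses on something with over 40 N, if the wrist force passes 120 N, or if a joint passes its speed limit or range.

### The arm

A 6-joint arm with a two-finger parallel gripper is mounted at the origin on a cart in front of the work surface, level with it; the furniture and walls round the work are solid. World frame = base frame: x ahead of the robot, y to its left, z up, the work surface at z = 0. Lengths are in m, angles in rad, forces in N, time in s.
With the tool pointing down it reaches from about 0.375 to 0.9 m from the base axis. Payload 3.1 kg.
Tool frame: the origin (TCP) lies at the very end of the fingers, on their centre line; the grasp point (between the pads) lies 19 mm behind it; z points along the fingers, y is the line along which they close (so a half turn about z gives the same grasp; the last joint's range is limited). The gripper opens to 87 mm and grips with 3 to 60 N. Pads are 19 mm wide; open, the fingers measure 117 mm over their backs; the gripper's body (75 mm by 190 mm) begins 51 mm behind the grasp point.
Start: joints at [-1.482, 0.527, 1.433, -0, 1.181, -0.178], TCP at [0.165, -0.603, 0.223] pointing down, gripper open.
Joint ranges: [-3.08, 3.08], [-0.75, 2.2], [0.22, 2.44], [-1.43, 4.57], [0, 2.65], [-2.85, 2.85]. Speed limits (rad/s): [2.79, 2.79, 3.14, 3.14, 3.14, 3.14].

### API

Orientations are given as a unit quaternion [x, y, z, w].
In Python, from rig import status, viewer, robot gives the robot as it stands.
- The arm moves only by the tool arm_command, never from a script. Its arguments are lists of equal length, an entry for each row: "delta_rot": the turn, a rotation vector about the tool's x, y, z in degrees, a list of three; "delta_pos": the shift along the tool's x, y, z in m, a list of three; "gripper": the closure, from -1 (fully open) to 1 (shut). In form: {"delta_rot": [[rx, ry, rz], ...], "delta_pos": [[dx, dy, dz], ...], "gripper": [gripper, ...]}. A call has 1 to 12 rows; each row is the pose to reach, as a shift and turn from the pose commanded when the call began, along the tool's axes at that moment; what a row does not reach only later rows make up. A row lasts 1/12 s, in which the tool goes at most 41.7 mm and 7.16 degrees, less where a joint would pass 70% of its speed; a pose out of reach is approached as far as the arm can. A call with a gripper value outside its range is refused whole. The fingers move at their own pace and stop on an object; "grip_force" is the grip in N (left out, the last holds). Time passes only in rows, so rows that repeat a pose let the fingers close. It gives the time, the measured TCP pose, the force, the opening and the grip force at its end, in the units of the state.
- status.get_obs(): the state, without advancing time (a new reading comes with each control period).
- viewer.camera(name): name is "scene" or "top" or "wrist"; returns a dict with "pixels" (420x560x3 uint8, blue, green, red), "fx", "fy", "cx", "cy" (pixels), "pose" (4x4, takes a point from camera to world coordinates); the wrist camera has in their place "mount" (4x4, takes a point from camera to tool coordinates, whose origin is the TCP and whose axes are the flange's). Camera axes: x right, y down, z forward; pixel columns grow to the right and rows downward; lengths in m; the calibration is good to about 2 mm. A picture is of the moment at which its call begins: read the wrist's pose just before it. There is no depth.
- robot.hand_in(): hands the job in; it is judged then, once.
The state is a dict: "time": time; "q": joint angles; "joint_velocities": joint speeds; "joint_torque": joint torques, N m; "position": TCP position; "tool_rot": TCP orientation; "ft_force": force on the tool from outside, world axes, zero at the start; "moment": the same for the moment, N m; "grip_width": finger opening in m; "grip_force": force on a finger pad.
Only numpy, scipy, OpenCV 4.12 (cv2) and the standard library are available. Lean on these libraries where they do the work, as an engineer would, in place of code of your own. Each camera call takes 0.05 s, during which the arm holds its last target. There are 200 camera calls.

## Working session

There is one attempt and no reset: what is moved stays moved. The work goes in short steps, Python scripts to look and compute and a tool call to move; the robot and the scene stay as the last step left them, time stands still between calls to the robot, and variables do not carry over. Pictures are saved under pics/ and viewed, at most 10 in all, crops included, and the job is handed in when it is done.

Besides the shell and the picture viewer there is one more tool, called after "Emit:" by a JSON object that holds its "api" and its "payload". arm_command: Moves the arm, as the interface text tells. Its arguments: {"type":"object","properties":{"delta_rot":{"type":"array","items":{"type":"array","items":{"type":"number"}}},"delta_pos":{"type":"array","items":{"type":"array","items":{"type":"number"}}},"gripper":{"type":"array","items":{"type":"number"}},"grip_force":{"type":"number"}},"required":["delta_rot","delta_pos","gripper"]}

```bash
mkdir -p pics; python3 - <<'E'
from rig import status, viewer
import cv2,json,numpy as np
o=status.get_obs();print(o)
for n in("top","scene"):
    c=viewer.camera(n);cv2.imwrite(f"pics/{n}0.png",c["pixels"])
    print(n,c["fx"],c["fy"],c["cx"],c["cy"],np.round(c["pose"],4).tolist())
    np.savez(f"{n}0.npz",**c)
E
```

```text
{'time': 0.0, 'q': array([-1.48150930e+00,  5.28486110e-01,  1.43387528e+00,  8.89563654e-06,
        1.18140923e+00, -1.78500099e-01]), 'joint_velocities': array([ 0.00153826, -0.0006108 ,  0.0013284 , -0.00054687,  0.00116384,
        0.0018204 ]), 'joint_torque': array([ 5.60732303e-05, -4.40035951e+01, -1.76594371e+01,  6.32677088e-02,
        5.82945021e-02, -1.64955268e-04]), 'position': array([ 0.16533907, -0.60198363,  0.22156799]), 'tool_rot': array([ 9.91049279e-01,  1.33492100e-01,  5.26685577e-05, -1.08771576e-03]), 'ft_force': array([ 0.45347991, -0.67640226,  0.17669625]), 'moment': array([ 0.0649305 , -0.00966188,  0.03328716]), 'grip_force': 0.0, 'grip_width': 0.08734489592452184}
top 462.04150568989417 462.04150568989417 277.7516189621807 209.83099195459616 [[-0.007, -0.9938, 0.1109, 0.4209], [-1.0, 0.0067, -0.0031, 0.0018], [0.0024, -0.1109, -0.9938, 1.2928], [0.0, 0.0, 0.0, 1.0]]
scene 442.77257045776787 442.77257045776787 274.4338902383328 209.2434050485622 [[-0.8304, -0.2833, 0.4798, 0.0423], [-0.5572, 0.4242, -0.7138, 0.6867], [-0.0013, -0.8601, -0.5101, 0.5789], [0.0, 0.0, 0.0, 1.0]]
```

View pics/top0.png

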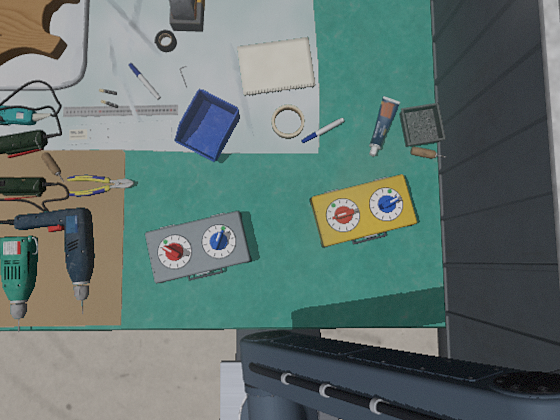

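The top view shows the yellow case with its red dial near (343,214) and blue dial near (387,204). The grey case is at (200,247), and a dark wall lies right of column 440.

```bash
cat > h.py <<'E'
import numpy as np,cv2
def ray(c,uv,z):
    d=c["pose"][:3,:3]@[(uv[0]-c["cx"])/c["fx"],(uv[1]-c["cy"])/c["fy"],1]; p=c["pose"][:3,3]
    return p+d*(z-p[2])/d[2]
def cen(m,n=1):
    k,l,s,c=cv2.connectedComponentsWithStats(m.astype(np.uint8)*255)
    i=[j for j in np.argsort(-s[1:,4])[:n]+1]; return [(c[j],s[j,4]) for j in i]
E
python3 - <<'E'
from h import *
c=dict(np.load("top0.npz"));im=c["pixels"];x0,y0,x1,y1=305,165,425,255
cr=im[y0:y1,x0:x1];h=cv2.cvtColor(cr,cv2.COLOR_BGR2HSV).astype(int);H,S,V=h[...,0],h[...,1],h[...,2]
for n,m,z,k in(("yellow",(H>18)&(H<32)&(S>120),.06,1),("red",((H<8)|(H>172))&(S>130),.08,1),("blue",(H>100)&(H<125)&(S>130),.08,1),("green",(H>45)&(H<80)&(S>110)&(V>90),.063,6)):
    for p,a in cen(m,k):
        uv=p+[x0,y0]; print(n,uv.round(1),a,ray(c,uv,z).round(4))
    if n=="yellow":
        k=cv2.minAreaRect(np.argwhere(cv2.morphologyEx(m.astype(np.uint8),cv2.MORPH_OPEN,np.ones((3,3))))[:,::-1].astype(np.float32)); print(k)
        print([ray(c,p+[x0,y0],.06).round(4) for p in cv2.boxPoints(k)])
cv2.imwrite("pics/crop.png",cv2.resize(cr,None,fx=6,fy=6,interpolation=cv2.INTER_CUBIC))
E
```

```text
yellow [363.4 210.5] 3054 [ 0.5551 -0.2321  0.06  ]
((58.61766052246094, 44.97058868408203), (51.17501449584961, 96.7717056274414), 75.96376037597656)
[array([ 0.5929, -0.0905,  0.06  ]), array([ 0.6554, -0.346 ,  0.06  ]), array([ 0.5202, -0.3742,  0.06  ]), array([ 0.4593, -0.1216,  0.06  ])]
red [343.8 214.3] 188 [ 0.543  -0.1763  0.08  ]
blue [386.4 203.8] 217 [ 0.5704 -0.2898  0.08  ]
green [389.1 190.9] 8 [ 0.6074 -0.3023  0.063 ]
green [333.3 205. ] 7 [ 0.5701 -0.1512  0.063 ]
```

View pics/crop.png

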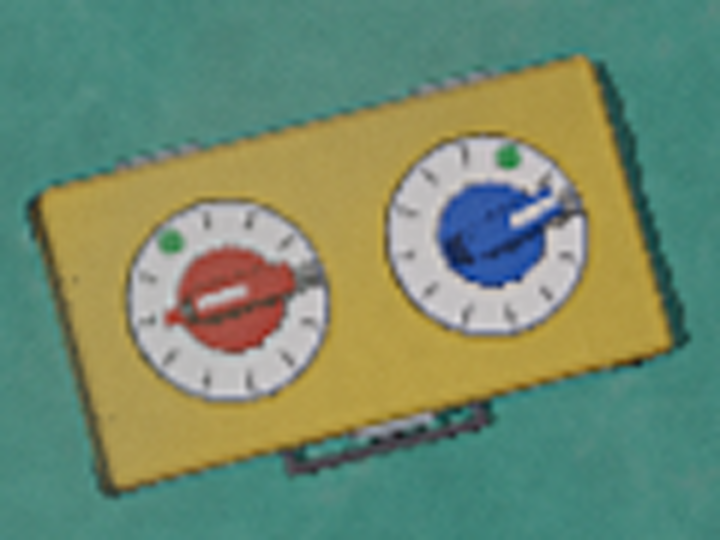

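View pics/scene0.png

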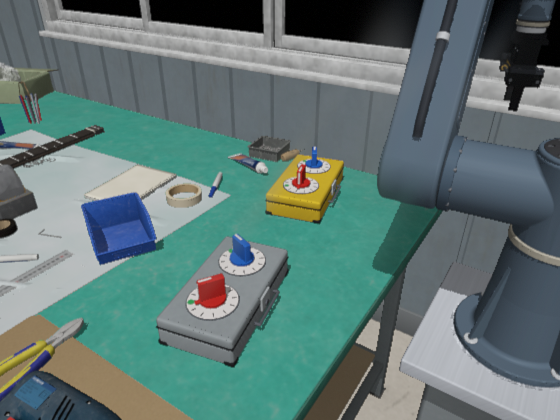

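```bash
python3 - <<'E'
from h import *
c=dict(np.load("top0.npz"))
for n,uv,z in(("redplate",(343.2,215),.063),("blueplate",(386.2,204),.063),("wallbase",(438,100),0),("wallbase",(445,327),0),("benchedge",(300,328),0)): print(n,ray(c,uv,z).round(4))
im=c["pixels"]
for n,(x0,y0,x1,y1) in (("red",(335,208,347,220)),("blue",(388,195,399,204))):
    g=im[y0:y1,x0:x1].astype(int); w=np.clip(g.min(2)-110,0,None)
    yx=np.argwhere(w>0);ww=w[w>0]; P=np.array([ray(c,(a+x0,b+y0),.11)[:2] for b,a in yx])
    m=np.average(P,axis=0,weights=ww);e,v=np.linalg.eigh(np.cov(P.T,aweights=ww));print(n,m.round(4),e,np.degrees(np.arctan2(v[1,1],v[0,1])))
E
```

```text
redplate [ 0.543  -0.1772  0.063 ]
blueplate [ 0.5718 -0.2933  0.063 ]
wallbase [ 0.8818 -0.4684  0.    ]
wallbase [ 0.2389 -0.4584  0.    ]
benchedge [ 0.2392 -0.061   0.    ]
red [ 0.5436 -0.1625] [2.63135191e-05 8.69895685e-05] 59.280742195111884
blue [ 0.5812 -0.3025] [4.72554337e-05 5.30449739e-05] 149.38868680462974
```

The scene view shows the wall well behind the bench edge, at y of about -0.75. The way to the yellow case at (305,185) is clear. Next I hover over the red dial.

Emit:
{"api": "arm_command", "payload": {"delta_rot": [[0,0,-45],[0,0,-45],[0,0,-45],[0,0,-45],[0,0,-45],[0,0,-45],[0,0,-90],[0,0,-90],[0,0,-90],[0,0,-90],[0,0,-90],[0,0,-90]], "delta_pos": [[0.477,-0.311,0.02],[0.477,-0.311,0.02],[0.477,-0.311,0.02],[0.477,-0.311,0.02],[0.477,-0.311,0.02],[0.477,-0.311,0.02],[0.477,-0.311,0.02],[0.477,-0.311,0.02],[0.477,-0.311,0.02],[0.477,-0.311,0.02],[0.477,-0.311,0.02],[0.477,-0.311,0.02]], "gripper": [-1,-1,-1,-1,-1,-1,-1,-1,-1,-1,-1,-1]}}

```text
time: 1.1
position: [0.4977, -0.2268, 0.2047]
tool_rot: [0.632, 0.775, -0.0, -0.0]
ft_force: [0.5, -0.4, -1.0]
grip_width: 0.0872
grip_force: 0.0
```

```bash
cat >> h.py <<'E'
from scipy.spatial.transform import Rotation as R
def go(xyz,ydir):
    from rig import status
    o=status.get_obs(); r=R.from_quat(o["tool_rot"]); p=o["position"]
    a=np.radians(ydir); y=np.array([np.cos(a),np.sin(a),0]); z=np.array([0,0,-1.]); t=R.from_matrix(np.c_[np.cross(y,z),y,z])
    m=r.as_matrix(); print("t",o["time"],"p",p.round(4),"ydir",np.degrees(np.arctan2(m[1,1],m[0,1])).round(2),"q",o["q"].round(2),"F",o["ft_force"].round(1),"w",o["grip_width"])
    print("dpos",(m.T@(np.array(xyz)-p)).round(4),"drot",np.degrees((r.inv()*t).as_rotvec()).round(2))
E
python3 -c "
from h import *
go((.5434,-.176,.2),15.6)"
```

```text
t 1.1 p [ 0.4977 -0.2268  0.2047] ydir 11.64 q [-0.63  0.45  1.65 -0.    1.05 -0.84] F [ 0.5 -0.4 -1. ] w 0.08718406040609782
dpos [0.0405 0.0551 0.0047] drot [-0.03 -0.03 -3.96]
```

Emit:
{"api": "arm_command", "payload": {"delta_rot": [[0,0,0],[0,0,0],[0,0,0]], "delta_pos": [[0,0,0],[0,0,0],[0,0,0]], "gripper": [-1,-1,-1]}}

```text
time: 1.35
position: [0.4965, -0.2286, 0.2047]
tool_rot: [0.634, 0.773, -0.0, -0.0]
ft_force: [0.1, -0.1, 0.7]
grip_width: 0.0869
grip_force: 0.0
```

```bash
python3 -c "
from h import *
go((.5434,-.176,.2),15.6)"
```

```text
t 1.35 p [ 0.4965 -0.2286  0.2047] ydir 11.3 q [-0.64  0.45  1.65 -0.    1.05 -0.83] F [ 0.1 -0.1  0.7] w 0.08693718631337266
dpos [0.0424 0.0563 0.0046] drot [-0.06 -0.02 -4.3 ]
```

Emit:
{"api": "arm_command", "payload": {"delta_rot": [[0,0,-4.3],[0,0,-4.3],[0,0,-4.3],[0,0,-4.3]], "delta_pos": [[0.042,0.056,0.005],[0.042,0.056,0.005],[0.042,0.056,0.005],[0.042,0.056,0.005]], "gripper": [-1,-1,-1,-1]}}

```text
time: 1.68
position: [0.5431, -0.1774, 0.1997]
tool_rot: [0.605, 0.796, -0.0, -0.0]
ft_force: [-0.3, -0.8, -0.4]
grip_width: 0.0867
grip_force: 0.0
```

```bash
python3 - <<'E'
from h import *
from rig import viewer,status
go((.5434,-.176,.078),15.6)
o=status.get_obs();c=viewer.camera("wrist");T=np.eye(4);T[:3,:3]=R.from_quat(o["tool_rot"]).as_matrix();T[:3,3]=o["position"]
c["pose"]=T@c["mount"];np.savez("w1.npz",**c);cv2.imwrite("pics/w1.png",c["pixels"]);print(np.round(c["mount"],3).tolist())
E
```

```text
t 1.6833 p [ 0.5431 -0.1774  0.1997] ydir 15.54 q [-0.51  0.48  1.59 -0.    1.07 -0.78] F [-0.3 -0.8 -0.4] w 0.08668549568625604
dpos [0.0013 0.0008 0.1217] drot [-0.05  0.   -0.06]
[[-0.0, -0.969, -0.245, 0.067], [1.0, -0.0, 0.0, 0.0], [-0.0, -0.245, 0.969, -0.163], [0.0, 0.0, 0.0, 1.0]]
```

View pics/w1.png

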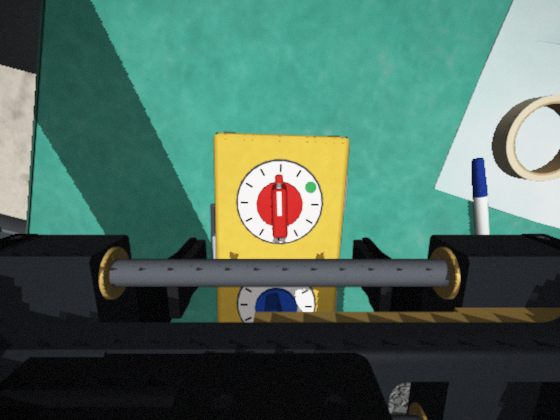

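The wrist view shows the red bar upright at (280,208), square to the closing line. The plate centre is near (280,202) and the green dot at (310,187). I check these positions numerically.

```bash
python3 - <<'E'
from h import *
c=dict(np.load("w1.npz"))
h=cv2.cvtColor(c["pixels"],cv2.COLOR_BGR2HSV).astype(int)[140:250,215:345];H,S,V=h[...,0],h[...,1],h[...,2]
m=((S<60)&(V>150)).astype(np.uint8)
cn=max(cv2.findContours(m,cv2.RETR_EXTERNAL,cv2.CHAIN_APPROX_NONE)[0],key=cv2.contourArea)
e=cv2.fitEllipse(cn);print(e,"plate",ray(c,np.add(e[0],[215,140]),.063))
g=cen((H>45)&(H<75)&(S>110)&(np.hypot(*(np.mgrid[0:110,0:130]-np.array([62,65])[:,None,None]))<42))[0];print("dot",g,ray(c,g[0]+[215,140],.063))
wl=[ray(c,p,.11) for p in((280,187),(280,215))];print(wl)
E
```

```text
((64.25057220458984, 61.833316802978516), (75.5338134765625, 78.97758483886719), 87.96893310546875) plate [ 0.54234346 -0.17397358  0.063     ]
dot (array([95.45121951, 46.79268293]), np.int32(82)) [ 0.56927453 -0.14994006  0.063     ]
[array([ 0.53675043, -0.15140458,  0.11      ]), array([ 0.54354612, -0.17579873,  0.11      ])]
```

The measurements agree: the dot is 36 mm from the axis, at 42 to 44° in world axes. I descend around the bar and close.

Emit:
{"api": "arm_command", "payload": {"delta_rot": [[0,0,0],[0,0,0],[0,0,0],[0,0,0],[0,0,0],[0,0,0],[0,0,0],[0,0,0],[0,0,0],[0,0,0],[0,0,0],[0,0,0]], "delta_pos": [[0.0015,0.001,0.04],[0.0015,0.001,0.075],[0.0015,0.001,0.1],[0.0015,0.001,0.121],[0.0015,0.001,0.121],[0.0015,0.001,0.121],[0.0015,0.001,0.121],[0.0015,0.001,0.121],[0.0015,0.001,0.121],[0.0015,0.001,0.121],[0.0015,0.001,0.121],[0.0015,0.001,0.121]], "gripper": [-1,-1,-1,-1,-1,1,1,1,1,1,1,1], "grip_force": 15}}

```text
time: 2.73
position: [0.5444, -0.1749, 0.0796]
tool_rot: [0.605, 0.797, 0.0, 0.001]
ft_force: [-0.6, 0.9, -0.1]
grip_width: 0.0478
grip_force: 0.0
```

```bash
python3 -c "
from h import *
go((.543,-.1755,.078),-47)"
```

```text
t 2.7333 p [ 0.5444 -0.1749  0.0796] ydir 15.6 q [-0.51  0.66  1.68 -0.    0.8  -0.78] F [-0.6  0.9 -0.1] w 0.04782609101604762
dpos [-0.0002 -0.0015  0.0016] drot [6.00e-02 2.00e-02 6.26e+01]
```

Emit:
{"api": "arm_command", "payload": {"delta_rot": [[0,0,0],[0,0,0],[0,0,0],[0,0,0],[0,0,0],[0,0,0],[0,0,0],[0,0,0],[0,0,0]], "delta_pos": [[0,0,0],[0,0,0],[0,0,0],[0,0,0],[0,0,0],[0,0,0],[0,0,0],[0,0,0],[0,0,0]], "gripper": [1,1,1,1,1,1,1,1,1]}}

```text
time: 3.48
position: [0.5427, -0.175, 0.0788]
tool_rot: [0.604, 0.797, -0.001, -0.001]
ft_force: [-4.6, -2.2, 2.6]
grip_width: 0.0139
grip_force: 15.0
```

Emit:
{"api": "arm_command", "payload": {"delta_rot": [[0,0,6],[0,0,12],[0,0,18],[0,0,24],[0,0,30],[0,0,36],[0,0,42],[0,0,48],[0,0,54],[0,0,59],[0,0,62.5],[0,0,62.5]], "delta_pos": [[0,0,0],[0,0,0],[0,0,0],[0,0,0],[0,0,0],[0,0,0],[0,0,0],[0,0,0],[0,0,0],[0,0,0],[0,0,0],[0,0,0]], "gripper": [1,1,1,1,1,1,1,1,1,1,1,1]}}

```text
time: 4.48
position: [0.5431, -0.1751, 0.0789]
tool_rot: [0.93, 0.367, -0.001, -0.0]
ft_force: [-5.1, -2.0, 1.6]
grip_width: 0.0141
grip_force: 15.0
```

Emit:
{"api": "arm_command", "payload": {"delta_rot": [[0,0,0],[0,0,0],[0,0,0],[0,0,0]], "delta_pos": [[0,0,0],[0,0,0],[0,0,0],[0,0,0]], "gripper": [1,1,1,1]}}

```text
time: 4.82
position: [0.5431, -0.1751, 0.0789]
tool_rot: [0.93, 0.368, -0.001, -0.0]
ft_force: [-3.6, -2.9, 2.3]
grip_width: 0.0144
grip_force: 15.0
```

```bash
python3 -c "
from h import *
go((.543,-.1755,.078),-47)"
```

```text
t 4.8167 p [ 0.5431 -0.1751  0.0789] ydir -46.84 q [-0.51  0.66  1.69 -0.    0.8   0.31] F [-3.6 -2.9  2.3] w 0.014356115134510072
dpos [-0.0004  0.0002  0.0009] drot [-0.08  0.07  0.16]
```

Emit:
{"api": "arm_command", "payload": {"delta_rot": [[0,0,0],[0,0,0],[0,0,0],[0,0,0],[0,0,0],[0,0,0],[0,0,0],[0,0,0],[0,0,0],[0,0,0],[0,0,0],[0,0,0]], "delta_pos": [[0,0,0],[0,0,0],[0,0,0],[0,0,0],[0,0,0],[0,0,0],[0,0,0],[0,0,0],[0,0,-0.03],[0,0,-0.06],[0,0,-0.09],[0,0,-0.12]], "gripper": [-1,-1,-1,-1,-1,-1,-1,-1,-1,-1,-1,-1]}}

```text
time: 5.82
position: [0.5438, -0.1747, 0.2001]
tool_rot: [0.93, 0.367, -0.0, -0.0]
ft_force: [-0.2, 0.0, 0.6]
grip_width: 0.0833
grip_force: 0.0
```

```bash
python3 - <<'E'
from h import *
from rig import viewer
go((.572,-.2915,.2),30)
c=viewer.camera("top");cv2.imwrite("pics/t2.png",cv2.resize(c["pixels"][165:255,305:425],None,fx=6,fy=6,interpolation=cv2.INTER_CUBIC))
c=viewer.camera("wrist");cv2.imwrite("pics/w2.png",c["pixels"])
E
```

```text
t 5.8167 p [ 0.5438 -0.1747  0.2001] ydir -46.91 q [-0.51  0.48  1.59  0.    1.07  0.31] F [-0.2  0.   0.6] w 0.08334352656338702
dpos [-0.0592  0.1046  0.    ] drot [-4.000e-02 -2.000e-02 -7.691e+01]
```

View pics/w2.png

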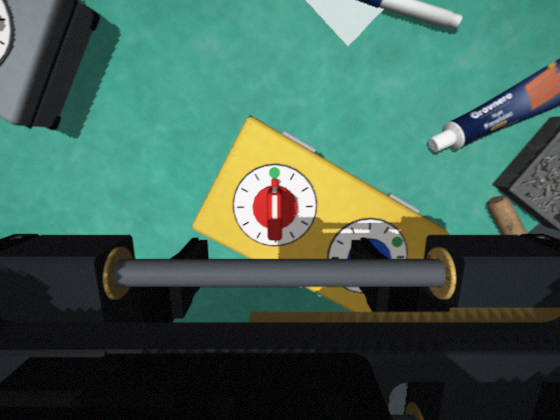

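The red pointer now stands at the green dot at (275,173). Next is the hover over the blue dial.

Emit:
{"api": "arm_command", "payload": {"delta_rot": [[0,0,-38],[0,0,-38],[0,0,-38],[0,0,-38],[0,0,-38],[0,0,-77],[0,0,-77],[0,0,-77],[0,0,-77],[0,0,-77],[0,0,-77],[0,0,-77]], "delta_pos": [[-0.059,0.105,0],[-0.059,0.105,0],[-0.059,0.105,0],[-0.059,0.105,0],[-0.059,0.105,0],[-0.059,0.105,0],[-0.059,0.105,0],[-0.059,0.105,0],[-0.059,0.105,0],[-0.059,0.105,0],[-0.059,0.105,0],[-0.059,0.105,0]], "gripper": [-1,-1,-1,-1,-1,-1,-1,-1,-1,-1,-1,-1]}}

```text
time: 6.92
position: [0.5722, -0.2915, 0.1978]
tool_rot: [0.499, 0.867, 0.0, -0.001]
ft_force: [-0.2, 0.1, -0.5]
grip_width: 0.0868
grip_force: 0.0
```

```bash
python3 - <<'E'
from h import *
from rig import viewer,status
go((.572,-.2915,.078),30)
o=status.get_obs();c=viewer.camera("wrist");T=np.eye(4);T[:3,:3]=R.from_quat(o["tool_rot"]).as_matrix();T[:3,3]=o["position"]
c["pose"]=T@c["mount"];np.savez("w3.npz",**c);cv2.imwrite("pics/w3.png",c["pixels"])
E
```

```text
t 6.9167 p [ 0.5722 -0.2915  0.1978] ydir 30.17 q [-0.64  0.58  1.41  0.    1.15 -1.17] F [-0.2  0.1 -0.5] w 0.08684796581870775
dpos [-1.000e-04 -1.000e-04  1.198e-01] drot [-0.04 -0.11  0.17]
```

View pics/w3.png

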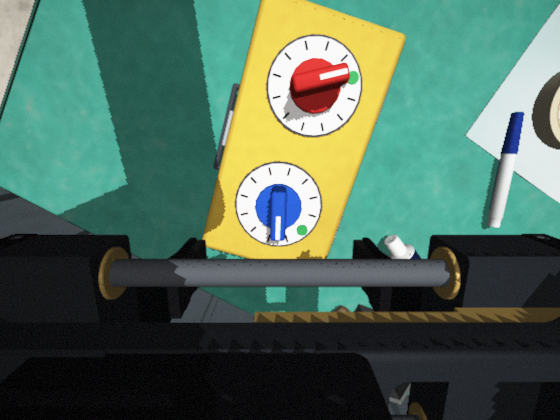

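The red pointer is on its dot at (352,77). The blue bar is upright at (278,210) with its pointer end down, and its dot at (302,230) is about 43° anticlockwise. I descend and grip.

Emit:
{"api": "arm_command", "payload": {"delta_rot": [[0,0,0],[0,0,0],[0,0,0],[0,0,0],[0,0,0],[0,0,0],[0,0,0],[0,0,0],[0,0,0],[0,0,0],[0,0,0],[0,0,0]], "delta_pos": [[0,0,0.04],[0,0,0.075],[0,0,0.1],[0,0,0.119],[0,0,0.119],[0,0,0.119],[0,0,0.119],[0,0,0.119],[0,0,0.119],[0,0,0.119],[0,0,0.119],[0,0,0.119]], "gripper": [-1,-1,-1,-1,-1,1,1,1,1,1,1,1], "grip_force": 15}}

```text
time: 7.97
position: [0.573, -0.292, 0.0807]
tool_rot: [0.499, 0.866, -0.0, 0.001]
ft_force: [-0.7, 0.3, -0.3]
grip_width: 0.0483
grip_force: 0.0
```

Emit:
{"api": "arm_command", "payload": {"delta_rot": [[0,0,0],[0,0,0],[0,0,0],[0,0,0],[0,0,0],[0,0,0],[0,0,0],[0,0,0],[0,0,0]], "delta_pos": [[0,0,0],[0,0,0],[0,0,0],[0,0,0],[0,0,0],[0,0,0],[0,0,0],[0,0,0],[0,0,0]], "gripper": [1,1,1,1,1,1,1,1,1]}}

```text
time: 8.72
position: [0.5716, -0.2926, 0.0799]
tool_rot: [0.499, 0.866, -0.001, -0.001]
ft_force: [-4.6, -3.0, 1.1]
grip_width: 0.0138
grip_force: 15.0
```

```bash
python3 -c "
from h import *
go((.572,-.2915,.078),73.5)"
```

```text
t 8.7167 p [ 0.5716 -0.2926  0.0799] ydir 30.11 q [-0.65  0.73  1.5  -0.    0.92 -1.17] F [-4.6 -3.   1.1] w 0.01383258153026239
dpos [0.0008 0.0009 0.0019] drot [ -0.11  -0.07 -43.39]
```

Emit:
{"api": "arm_command", "payload": {"delta_rot": [[0,0,-6],[0,0,-12],[0,0,-18],[0,0,-24],[0,0,-30],[0,0,-36],[0,0,-41],[0,0,-43.2],[0,0,-43.2],[0,0,-43.2],[0,0,-43.2],[0,0,-43.2]], "delta_pos": [[0,0,0],[0,0,0],[0,0,0],[0,0,0],[0,0,0],[0,0,0],[0,0,0],[0,0,0],[0,0,0],[0,0,0],[0,0,0],[0,0,0]], "gripper": [1,1,1,1,1,1,1,1,1,1,1,1]}}

```text
time: 9.72
position: [0.572, -0.2921, 0.0799]
tool_rot: [0.146, 0.989, -0.0, -0.001]
ft_force: [-5.7, -2.9, 0.9]
grip_width: 0.0139
grip_force: 15.0
```

Emit:
{"api": "arm_command", "payload": {"delta_rot": [[0,0,0],[0,0,0],[0,0,0],[0,0,0],[0,0,0],[0,0,0],[0,0,0],[0,0,0],[0,0,0],[0,0,0],[0,0,0],[0,0,0]], "delta_pos": [[0,0,0],[0,0,0],[0,0,0],[0,0,0],[0,0,0],[0,0,0],[0,0,0],[0,0,0],[0,0,-0.03],[0,0,-0.06],[0,0,-0.09],[0,0,-0.12]], "gripper": [-1,-1,-1,-1,-1,-1,-1,-1,-1,-1,-1,-1]}}

```text
time: 10.72
position: [0.5725, -0.2917, 0.201]
tool_rot: [0.145, 0.989, 0.0, -0.0]
ft_force: [0.3, -0.2, -0.2]
grip_width: 0.0834
grip_force: 0.0
```

Emit:
{"api": "arm_command", "payload": {"delta_rot": [[0,0,0],[0,0,0],[0,0,0]], "delta_pos": [[0,0,0],[0,0,0],[0,0,0]], "gripper": [-1,-1,-1]}}

```text
time: 10.97
position: [0.5723, -0.2915, 0.1996]
tool_rot: [0.145, 0.989, 0.0, -0.0]
ft_force: [-0.4, -0.2, -0.6]
grip_width: 0.0866
grip_force: 0.0
```

```bash
python3 - <<'E'
from h import *
from rig import viewer
go((.572,-.2915,.2),73.5)
c=viewer.camera("wrist");cv2.imwrite("pics/w4.png",c["pixels"])
E
```

```text
t 10.9667 p [ 0.5723 -0.2915  0.1996] ydir 73.28 q [-0.64  0.58  1.41  0.    1.16 -1.92] F [-0.4 -0.2 -0.6] w 0.0865970156001086
dpos [ 0.0003 -0.0001 -0.0004] drot [ 0.02 -0.05 -0.22]
```

View pics/w4.png

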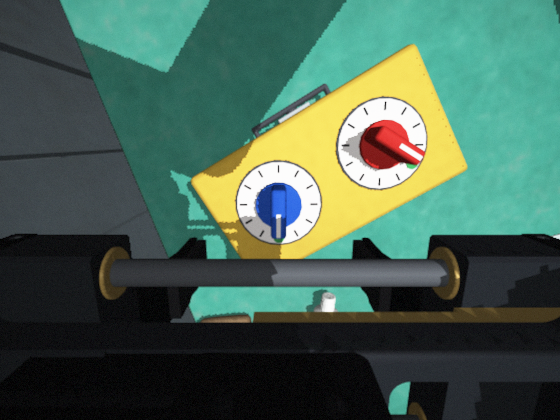

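The blue pointer covers its dot at (278,240), and the red pointer is on its dot at (412,163). The gripper is clear, so I hand in.

```bash
python3 -c "
from rig import robot
print(robot.hand_in())"
```

```text
the job is handed in; nothing more can be done
None
```

The red dial, then the blue dial, of the yellow case were set on their green dots, with both pointers on their dots in the last wrist picture; the gripper is clear, the grey case was not approached, and the job was handed in at about 11 s (no verdict was returned).

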